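Set the contact gap of an open contactor with a gauge blade

TASK

Set the contact gap of the contactor on the bench: pull its contact up by the knob, slide the blade of the thin gauge (the one with the rectangular grip) straight into the gap, flat on the lower copper bar, until the line across the blade, 25 mm from its tip, is level with the front of the contact. Then, with the gauge let go and left in place, press the knob down until the contact nips the blade. Leave the thick gauge, relay, dial and screwdriver where they are.

Things in the scene. Friction and masses are not known exactly. Their poses are not given: they have to be found in the camera images.
- mouth (a point): Mouth of the contact gap. The point is on the top face of the lower copper bar, 45 mm above the bench, on its centre line, right below the front face of the moving contact. x points level into the gap (the way the blade goes in), y left of that, z up. The 30 mm wide bar runs 93 mm out in front of the mouth, so it carries the whole gauge. The gap is 44 mm long; nothing stops a blade until x = 54 mm.
- contactor: Fixed open-frame switch, 192 mm long, 100 wide, 140 high. Origin on the bench below the knob's axis, 22 mm behind the mouth; x into the gap, z up. Two upright grey side plates flank the gap, inner faces at y = +15 and -15 mm, from the mouth 54 mm back, tops 85 mm above the bench. A steel yoke below the knob tops out 98 mm above the bench. Grey base plate 12 mm thick.
- knob (a point): Centre of the black round knob (28 mm diameter, 28 mm high, so its top is 14 mm above this point) on top of the moving contact, 22 mm behind the mouth along the gap's x, 81 mm above the bar when the contact is shut. It moves straight up and down with the contact.
- contact (a joint): Height of the moving contact above the lower bar, which is the contact gap, in m: 0 is shut on the bar, 0.018 is fully raised; it starts at 0 to 0.004. It is stiff (about 7 N to raise, 5 N to press down) and stays where it is left. The contact block is 44 mm long and 26 mm wide.
- gauge_grip (a point): Thin gauge (about 0.15 kg): a flat steel blade 106 mm long, 20 mm wide and 6 mm thick with an upright black rectangular grip, 26 mm along the blade by 16 mm across, up to 66 mm above the blade's underside. The point is the grip's centre, 36 mm above the underside. x points along the blade to its tip (93 mm ahead; 13 mm lie behind), z up. It starts flat on a tray floor, 5 mm above the bench.
- gauge: The thin gauge; origin on the underside of its blade, 36 mm below the grip's centre; axes as the grip's.
- gauge_tip (a point): Middle of the lower edge of the thin gauge's blade tip (93 mm ahead of the grip's centre and 36 mm below it). A dark line runs across the blade 25 mm behind the tip. Axes as the grip's.
- thick_gauge_grip (a point): Thick gauge, to be left alone: same length and width, blade 10 mm thick, with a round black grip of 20 mm diameter. The point is on the grip's axis 36 mm above the blade's underside. It lies beside the thin gauge, about 90 mm away, in the same grey tray (160 by 190 mm, rim 16 mm high); either may be on either side.
- relay_center (a point): Plug-in relay, bystander: clear box on a black socket, 36 by 44 mm, 68 mm high; the point is half-way up. It stands beside the contactor.
- dial_center (a point): Round dial pressure gauge lying face up, bystander: 60 mm diameter, 44 mm high; the point is half-way up. It stands on the other side of the contactor.
- driver_grip (a point): Handle of a screwdriver 170 mm long that lies on the bench, about 20 mm high, bystander.
- riser_top (a point): Centre of the top of a fixed steel conduit (27 mm diameter) that rises upright from the bench between tray and contactor and carries a metal box 50 by 55 mm, 50 mm high, whose top is at this point, 240 mm above the bench: an obstacle to carry the gauge round or over.
Mind the look-alikes: they are no part of the job. There is more than one size of the contactor; the one meant has the size given above. What is shaped like the gauge but yellow is not meant.

How it is judged:
By the outcome, as a careful person would: the job done as asked, in the order asked, and still so for the second after the job is handed in, with the robot touching nothing.
It also fails if it takes over 62 s, if anything falls off the work surface, if the arm or the gripper's body presses on something with over 40 N, if the wrist force passes 120 N, or if a joint passes its speed limit or range.

ROBOT

A 6-joint arm with a two-finger parallel gripper is mounted at the origin on the work surface. World frame = base frame: x ahead of the robot, y to its left, z up, the work surface at z = 0. Lengths are in m, angles in degrees, forces in N, time in s.
With the tool pointing down it reaches from about 0.4 to 0.825 m from the base axis. Payload 7 kg.
Tool frame: the origin (TCP) lies between the finger pads; the fingertips stand 17 mm ahead of it and the grasp point (between the pads) lies 2 mm behind it; x points along the fingers, y is the direction in which the jaws open and shut, and the axes are right-handed (so a half turn about x gives the same grasp; the last joint's range is limited). The gripper opens to 88 mm and grips with 3 to 60 N. Pads are 19 mm wide; open, the fingers measure 130 mm over their backs; the gripper's body (78 mm by 193 mm) begins 47 mm behind the grasp point.
Start: joints at [-57.118, 20.546, 0.682, 0, -70.136, -16.507], TCP at [0.19, -0.648, 0.244] pointing down, gripper open.
Joint ranges: [-176.03, 176.03], [-82.01, 121.73], [-58.28, 71.71], [-173.87, 95.51], [-174.79, -0.11], [-173.66, 173.66]. Speed limits (degrees/s): [136.94, 136.94, 172.46, 180, 180, 180].

INTERFACE

Orientations are given as [roll, pitch, yaw] about the fixed x, y, z axes, in that order (R = Rz(yaw) Ry(pitch) Rx(roll)).
In Python, from plant import r gives the robot as it stands.
- The arm moves only by the shell command python3 -m jog 'ROWS' [FORCE]. ROWS is a JSON object of lists of equal length, an entry for each row: "fingers": the opening, from 0 (shut) to 1 (fully open); "dp": the shift along the tool's x, y, z in mm, a list of three; "twist": the turn about the tool's x in degrees. In form: {"fingers": [fingers, ...], "dp": [[dx, dy, dz], ...], "twist": [twist, ...]}. A call has exactly 5 rows; each row is the pose to reach, as a shift and turn from the pose measured when the call began, along the tool's axes at that moment; what a row does not reach only later rows make up. A row lasts 1/10 s, in which the tool goes at most 50 mm and 8.59 degrees, less where a joint would pass 70% of its speed; a pose out of reach is approached as far as the arm can. A call with a gripper value outside its range is refused whole. The fingers move at their own pace and stop on an object; FORCE is the grip in N (left out, the last holds). Time passes only in rows, so rows that repeat a pose let the fingers close, or fill a call up. It gives the time, the measured TCP pose, the force and the opening at its end, in the units of the state.
- r.get_state(): the state, without advancing time (a new reading comes with each control period).
- r.capture(name): name is "scene" or "top" or "wrist"; returns a dict with "frame" (420x560x3 uint8, red, green, blue), "intrinsics" (3x3 intrinsics, pixels), "D" ([k1, k2, p1, p2, k3] as OpenCV has them; the pictures are not rectified), "pose" (4x4, takes a point from camera to world coordinates). Camera axes: x right, y down, z forward; pixel columns grow to the right and rows downward; lengths in m; the calibration is good to about 2 mm. A picture is of the moment at which its call begins. There is no depth.
- r.close_job(): hands the job in, once; it reports no verdict.
The state is a dict: "time_s": time; "joints": joint angles; "qd": joint speeds; "joint_torque": joint torques, N m; "tcp_pos": TCP position; "eef_rot": TCP orientation; "contact_force": force on the tool from outside, world axes, zero at the start; "moment": the same for the moment, N m; "gripper_width": finger opening in m.
Only numpy, scipy, OpenCV 4.12 (cv2) and the standard library are available. Lean on these libraries where they do the work, as an engineer would, in place of code of your own. Each camera call takes 0.05 s, during which the arm holds its last target. There are 200 camera calls.

## Working session

There is one attempt and no reset: what is moved stays moved. The work goes in short steps, Python scripts to look and compute and a shell command to move; the robot and the scene stay as the last step left them, time stands still between calls to the robot, and variables do not carry over. Pictures are saved under pics/ and viewed, on a budget of 10 in all, crops included, one or two more only if the job needs it, and the job is handed in when it is done.

```bash
ls; mkdir -p pics
python3 - <<'E'
from plant import r
import cv2,numpy as np
print(r.get_state())
ims=[]
for n in ("scene","top"):
    c=r.capture(n); np.savez("pics/%s0.npz"%n,**c)
    print(n,c["intrinsics"].tolist(),c["D"],np.round(c["pose"],4).tolist())
    cv2.imwrite("pics/%s0.png"%n,cv2.resize(c["frame"][:,:,::-1],(784,588)))
E
```

```text
pics
{'time_s': 0.0, 'joints': array([-5.71185694e+01,  2.05919155e+01,  6.34660133e-01, -1.92793189e-02,
       -7.01353381e+01, -1.65083144e+01]), 'qd': array([-0.03601852,  0.10161774, -0.048356  ,  0.02833393, -0.02517379,
       -0.03288694]), 'joint_torque': array([ 2.48864953e-04, -5.82727039e+01,  2.93069834e+01,  6.99713454e+00,
        7.24869737e-03, -1.43083153e-04]), 'tcp_pos': array([ 0.19014119, -0.64719843,  0.24262661]), 'eef_rot': array([ 95.43499244,  89.90564886, 111.80154294]), 'contact_force': array([-0.97984282, -0.81929866,  0.69925326]), 'moment': array([-0.01835671, -0.02453853,  0.0026071 ]), 'gripper_width': 0.08782897761457648}
scene [[388.80371115611723, 0.0, 281.634498505947], [0.0, 388.80371115611723, 206.2084614891155], [0.0, 0.0, 1.0]] [-0.03040898  0.          0.          0.          0.        ] [[-0.67, 0.624, -0.4022, 0.9367], [0.7424, 0.5592, -0.369, 0.2818], [-0.0053, -0.5458, -0.8379, 1.0664], [0.0, 0.0, 0.0, 1.0]]
top [[496.13679083025914, 0.0, 279.57145247867817], [0.0, 496.13679083025914, 199.71003623733893], [0.0, 0.0, 1.0]] [-0.08648491  0.          0.          0.          0.        ] [[0.0093, -0.9978, 0.066, 0.3816], [-0.9999, -0.01, -0.0094, -0.1314], [0.0101, -0.0659, -0.9978, 1.6494], [0.0, 0.0, 0.0, 1.0]]
```

View pics/scene0.png

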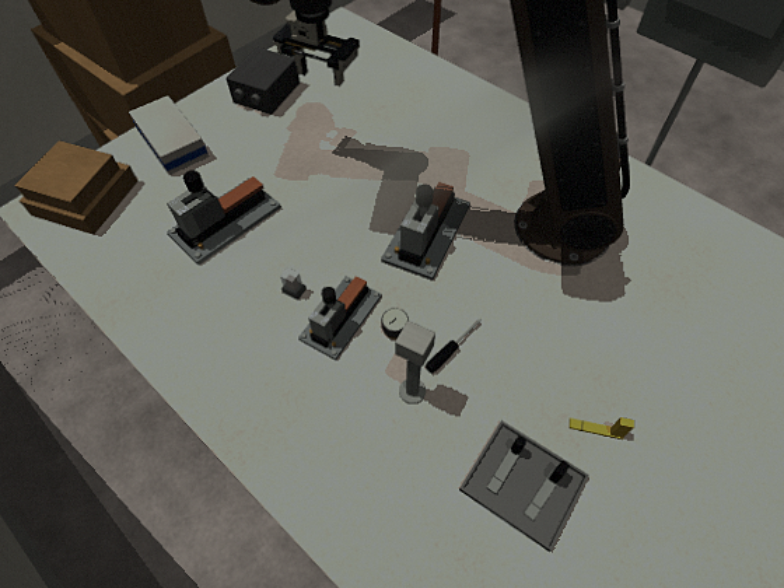

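View pics/top0.png

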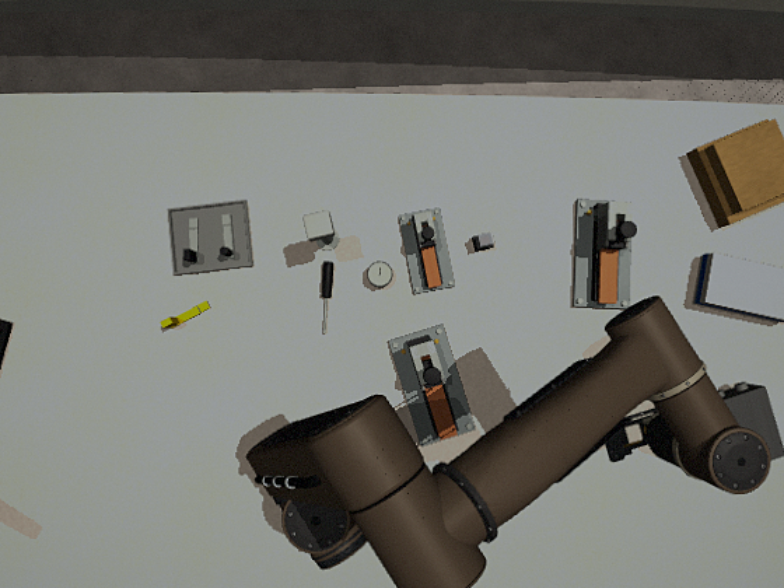

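The scene view shows three contactors at (340,315), (225,215) and (425,230), two gauges in the tray at (510,465) and (547,490), and a yellow decoy at (600,428). In the top view these are contactors at (427,250), (602,250) and (432,380), gauges at (192,240) and (226,235), and the yellow one at (187,315). The small contactor between the dial (378,275) and the relay (482,242) measures about 85 px, or 0.2 m, so it is the one meant. A close crop should decide which gauge is which.

```bash
cat > h.py <<'E'
import numpy as np,cv2
from plant import r
def ray(c,uv):
    p=cv2.undistortPoints(np.array(uv,float).reshape(-1,1,2),c["intrinsics"],c["D"]).reshape(-1,2)
    d=np.c_[p,np.ones(len(p))]@c["pose"][:3,:3].T
    return c["pose"][:3,3],d
def plane(c,uv,z):
    o,d=ray(c,uv); return o+d*((z-o[2])/d[:,2])[:,None]
def proj(c,P):
    T=np.linalg.inv(c["pose"]); 
    return cv2.projectPoints(np.array(P,float).reshape(-1,3),cv2.Rodrigues(T[:3,:3])[0],T[:3,3],c["intrinsics"],c["D"])[0].reshape(-1,2)
def tri(c1,uv1,c2,uv2):
    o1,d1=ray(c1,[uv1]);o2,d2=ray(c2,[uv2]);d1=d1[0];d2=d2[0]
    s=np.linalg.lstsq(np.c_[d1,-d2],o2-o1,rcond=None)[0]
    a,b=o1+s[0]*d1,o2+s[1]*d2
    return (a+b)/2,np.linalg.norm(a-b)
def load(n): return dict(np.load("pics/%s.npz"%n))
def snap(n,tag):
    c=r.capture(n);np.savez("pics/%s.npz"%tag,**c);return c
E
python3 - <<'E'
from h import *
s,t=load("scene0"),load("top0")
def crop(c,x,y,w,h): return cv2.resize(c["frame"][y:y+h,x:x+w,::-1],(400,300),interpolation=cv2.INTER_CUBIC)
a=np.vstack([np.hstack([crop(t,110,138,80,60),crop(s,325,300,100,75)]),np.hstack([crop(t,265,142,96,72),crop(s,205,190,80,60)])])
cv2.imwrite("pics/crop1.png",a)
E
```

```text
(no output)
```

View pics/crop1.png

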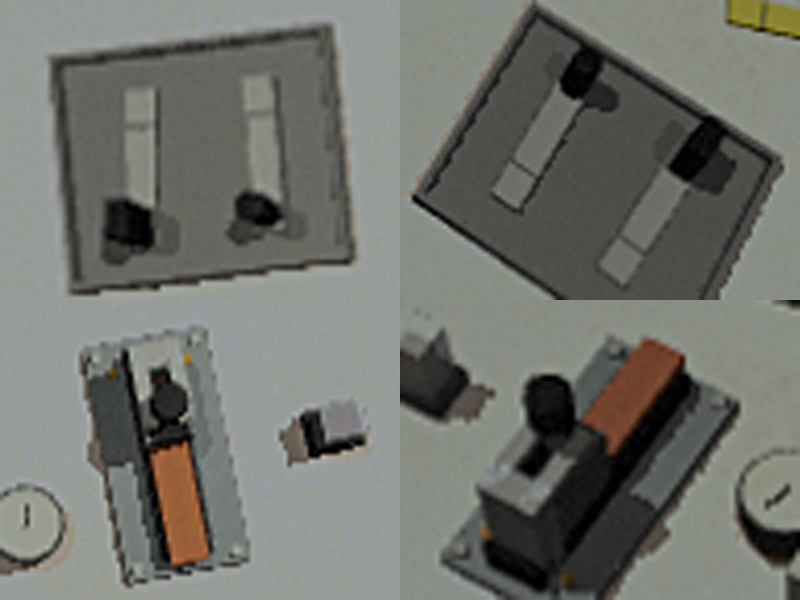

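Crop: the left gauge (top crop (128,220)) has the square, rectangular grip; the right one (258,208) is round, so it is the thick gauge. Both tips point up in the picture (+x world), and the contactor's copper bar points down towards the robot. Next I measure both.

```bash
cat > meas.py <<'E'
from h import *
s,t=load("scene0"),load("top0")
def mask(c,lo,hi,box):
    f=cv2.cvtColor(cv2.GaussianBlur(c["frame"],(3,3),0),cv2.COLOR_RGB2HSV); m=cv2.inRange(f,np.array(lo),np.array(hi))
    o=np.zeros_like(m);x,y,w,h=box;o[y:y+h,x:x+w]=m[y:y+h,x:x+w]
    cs=cv2.findContours(o,cv2.RETR_EXTERNAL,cv2.CHAIN_APPROX_NONE)[0]
    return max(cs,key=cv2.contourArea)
def rect(P):
    (cx,cy),(w,h),_=rr=cv2.minAreaRect(P[:,:2].astype(np.float32)*1000)
    b=cv2.boxPoints(rr); e=[b[1]-b[0],b[2]-b[1]]; l=max(e,key=np.linalg.norm); l=l if l[0]>0 else -l
    return np.array([cx,cy]),sorted((w,h)),np.degrees(np.arctan2(l[1],l[0])),l/np.linalg.norm(l)
for c,box,n in((t,(265,142,96,72),"top"),(s,(205,190,80,60),"scene")):
    q=mask(c,(4,90,60),(20,255,255),box).reshape(-1,2)
    P=plane(c,q,.045); ce,wh,a,l=rect(P)
    print("bar",n,ce.round(1),np.round(wh,1),round(a,2),"front",(ce-l*wh[1]/2).round(1),"mouth",(ce-l*wh[1]/2+93*l).round(1))
for c,box,n in((t,(130,150,14,32),"top"),(s,(366,333,36,45),"scene")):
    g=c["frame"][box[1]:box[1]+box[3],box[0]:box[0]+box[2]].max(2); print(n,np.percentile(g,[5,30,50,70,95]))
    thr=int((np.percentile(g,95)+np.percentile(g,40))/2)
    q=mask(c,(0,0,thr),(180,90,255),box).reshape(-1,2)
    P=plane(c,q,.011); ce,wh,a,l=rect(P)
    print("blade",n,ce.round(1),np.round(wh,1),round(a,2),"tip",(ce+l*wh[1]/2).round(1))
E
python3 meas.py
```

```text
bar top [ 518.5 -237.6] [32.5 94.1] 11.04 front [ 472.3 -246.6] mouth [ 563.6 -228.8]
bar scene [ 517.  -235.3] [31.2 82.7] 11.24 front [ 476.5 -243.3] mouth [ 567.7 -225.2]
top [ 29.7  99.1 102.  109.  143. ]
blade top [594.7 328.7] [16.9 74.4] 1.84 tip [631.9 329.9]
scene [ 28.95  76.    77.    79.   111.  ]
blade scene [595.2 329.5] [18.9 76.9] 2.55 tip [633.6 331.2]
```

```bash
cat >> h.py <<'E'
from scipy.spatial.transform import Rotation as Ro
def go(p,yaw,st=None):
    st=st or r.get_state(); R=Ro.from_euler("xyz",st["eef_rot"],degrees=True).as_matrix()
    d=R.T@(np.array(p)-st["tcp_pos"])*1000
    y=R[:,1]; cur=np.degrees(np.arctan2(-y[0],y[1]))  # jaw yaw
    tw=-((yaw-cur+90)%180-90)   # tool x down: positive twist = negative yaw
    print("t",round(st["time_s"],2),"tcp",st["tcp_pos"].round(4),"tilt",np.degrees(np.arccos(-R[2,0])).round(2),"jawyaw",round(cur,2),"F",st["contact_force"].round(1),"w",round(st["gripper_width"],4),"q6",st["joints"].round(1)[5])
    print("dp",d.round(1),"twist",round(tw,2))
E
python3 - <<'E'
from h import *
R=Ro.from_euler("xyz",r.get_state()["eef_rot"],degrees=True).as_matrix();print(R.round(3))
go([.587-.05,-.223-.01,.28],11.1)
t=load("top0"); print(plane(t,[[318/1.4,222/1.4]],.24),plane(t,[[430/1.4,232/1.4]],.14))
E
```

```text
[[-0.001 -0.282  0.959]
 [ 0.001  0.959  0.282]
 [-1.     0.001 -0.   ]]
t 0.1 tcp [ 0.1902 -0.6472  0.2427] tilt 0.09 jawyaw 16.37 F [ 0.3  0.4 -0.4] w 0.0876 q6 -16.5
dp [-36.9 299.8 449.5] twist 5.27
[[0.59139221 0.00658769 0.24      ]] [[ 0.58674362 -0.22920932  0.14      ]]
```

```bash
python3 -m jog '{"fingers":[1,1,1,1,1],"dp":[[-3,20,30],[-8,50,75],[-12,78,117],[-17,105,158],[-20,130,195]],"twist":[0,0,0,0,0]}' 30
python3 -m jog '{"fingers":[1,1,1,1,1],"dp":[[-3,26,38],[-7,52,76],[-10,78,115],[-14,104,155],[-17,128,192]],"twist":[0,0,0,0,0]}'
python3 -m jog '{"fingers":[1,1,1,1,1],"dp":[[0,20,32],[0,36,54],[0,42,62],[0,42,62],[0,42,62]],"twist":[2,4,5.3,5.3,5.3]}'
python3 - <<'E'
from h import *
go([.587,-.223,.28],11.1)
c=snap("wrist","w1"); cv2.imwrite("pics/w1.png",c["frame"][:,:,::-1]); print(c["pose"].round(3),c["intrinsics"][0,0])
print(proj(c,[[.565,-.227,.045],[.587,-.223,.14]]))
E
```

```text
time_s: 0.6
tcp_pos: [0.3415, -0.4659, 0.2629]
eef_rot: [96.9, 89.9, 113.2]
contact_force: [1.4, -0.5, 0.3]
gripper_width: 0.0878
time_s: 1.1
tcp_pos: [0.4906, -0.2871, 0.2802]
eef_rot: [95.4, 89.9, 111.8]
contact_force: [0.2, -0.8, 0.6]
gripper_width: 0.0874
time_s: 1.6
tcp_pos: [0.538, -0.2293, 0.2799]
eef_rot: [118.0, 89.9, 129.1]
contact_force: [-0.4, -0.1, -0.5]
gripper_width: 0.0873
t 1.6 tcp [ 0.538  -0.2293  0.2799] tilt 0.13 jawyaw 11.14 F [-0.4 -0.1 -0.5] w 0.0873 q6 -74.8
dp [-0.1 -3.3 49.3] twist 0.04
[[-0.194  0.948  0.251  0.471]
 [ 0.981  0.187  0.052 -0.243]
 [ 0.002  0.256 -0.967  0.421]
 [ 0.     0.     0.     1.   ]] 366.350597543446
[[276.8648319  198.21314144]
 [275.81226314 252.77081291]]
```

View pics/w1.png

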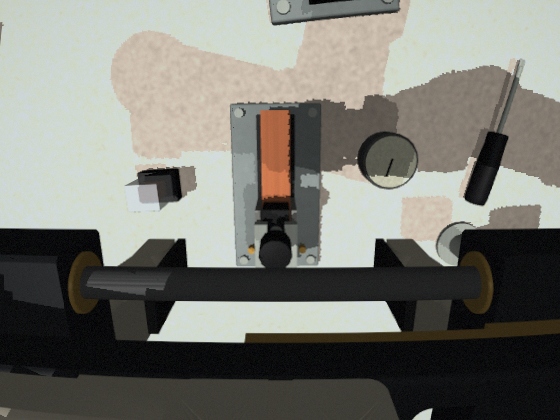

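Wrist view: the bar runs (275,112)–(275,202) and the knob top is at (276,245). The contactor lies square to the jaws. Refine from this picture.

```bash
cat > bar.py <<'E'
from meas import *
import sys
def bar(c,box):
    q=mask(c,(4,90,60),(20,255,255),box).reshape(-1,2)
    P=plane(c,q,.045); ce,wh,a,l=rect(P); f=ce-l*wh[1]/2
    print("bar",ce.round(1),np.round(wh,1),round(a,2),"front",f.round(1),"mouth",(f+93*l).round(1),"knob",(f+115*l).round(1))
if __name__=="__main__":
    c=load("w1"); bar(c,(245,95,60,120))
    # black knob: dark pixels in window
    g=c["frame"].max(2); m=(g<45).astype(np.uint8); k=m[228:272,250:302]
    ys,xs=np.nonzero(k); rows=[(y+228,(np.nonzero(k[y])[0].min()+250),np.nonzero(k[y])[0].max()+250) for y in range(0,44,3) if k[y].any()]
    print(rows); 
    print("knob-top ray",plane(c,[[276,245]],.14))
E
python3 bar.py | tail -3
```

```text
bar [ 522.2 -237.5] [31.2 94.4] 11.57 front [ 475.9 -247. ] mouth [ 567.  -228.3] knob [ 588.6 -223.9]
[(228, np.int64(268), np.int64(283)), (231, np.int64(268), np.int64(284)), (234, np.int64(265), np.int64(285)), (237, np.int64(263), np.int64(288)), (240, np.int64(261), np.int64(289)), (243, np.int64(261), np.int64(290)), (246, np.int64(260), np.int64(290)), (249, np.int64(260), np.int64(290)), (252, np.int64(260), np.int64(290)), (255, np.int64(259), np.int64(290)), (258, np.int64(260), np.int64(290)), (261, np.int64(261), np.int64(289)), (264, np.int64(263), np.int64(287)), (267, np.int64(266), np.int64(284)), (270, np.int64(250), np.int64(301))]
knob-top ray [[ 0.58023106 -0.224159    0.14      ]]
```

```bash
python3 -c "
from h import *
go([.588,-.2245,.123],11.3)"
python3 -m jog '{"fingers":[1,1,1,1,1],"dp":[[0,-2,30],[0,-4,50],[30,-4.5,50],[65,-4.5,50],[100,-4.5,50]],"twist":[0,0,0,0,0]}' 30
python3 -m jog '{"fingers":[1,1,1,1,1],"dp":[[25,0,0],[45,0,0],[57,0,0],[57,0,0],[57,0,0]],"twist":[0,0,0,0,0]}' 30
python3 -c "
from h import *
go([.588,-.2245,.123],11.3)"
```

```text
t 1.65 tcp [ 0.5378 -0.2296  0.2801] tilt 0.12 jawyaw 11.1 F [ 0.4  0.3 -0.9] w 0.0873 q6 -74.8
dp [157.   -4.9  50.4] twist -0.2
time_s: 2.15
tcp_pos: [0.5872, -0.2253, 0.1792]
eef_rot: [88.5, 89.9, 99.6]
contact_force: [1.8, -0.3, -0.5]
gripper_width: 0.0878
time_s: 2.65
tcp_pos: [0.5874, -0.2258, 0.123]
eef_rot: [59.6, 89.9, 70.7]
contact_force: [0.6, -0.0, -0.1]
gripper_width: 0.0877
t 2.65 tcp [ 0.5874 -0.2258  0.123 ] tilt 0.08 jawyaw 11.03 F [ 0.6 -0.  -0.1] w 0.0877 q6 -75.6
dp [0.  1.1 0.8] twist -0.27
```

```bash
python3 -m jog '{"fingers":[0.2,0.2,0.2,0.2,0.2],"dp":[[0,1,1],[0,1,1],[0,1,1],[0,1,1],[0,1,1]],"twist":[0,0,0,0,0]}' 30
python3 -m jog '{"fingers":[0.2,0.2,0.2,0.2,0.2],"dp":[[0,0,0],[0,0,0],[0,0,0],[0,0,0],[0,0,0]],"twist":[0,0,0,0,0]}' 30
```

```text
time_s: 3.15
tcp_pos: [0.5883, -0.2245, 0.1232]
eef_rot: [46.8, 89.9, 57.8]
contact_force: [0.2, 0.2, 0.1]
gripper_width: 0.053
time_s: 3.65
tcp_pos: [0.5881, -0.2237, 0.1231]
eef_rot: [69.1, 89.9, 80.2]
contact_force: [-0.8, 6.2, 1.1]
gripper_width: 0.0274
```

```bash
python3 -m jog '{"fingers":[0.2,0.2,0.2,0.2,0.2],"dp":[[0,1,0],[-2,1,0],[-5,1,0],[-9,1,0],[-12,1,0]],"twist":[0,0,0,0,0]}' 30
python3 -m jog '{"fingers":[0.2,0.2,0.2,0.2,0.2],"dp":[[-1,0,0],[-1,0,0],[-1,0,0],[-1,0,0],[-1,0,0]],"twist":[0,0,0,0,0]}' 30
```

```text
time_s: 4.15
tcp_pos: [0.588, -0.2235, 0.1343]
eef_rot: [72.9, 89.9, 83.9]
contact_force: [2.8, -4.9, -7.1]
gripper_width: 0.0272
time_s: 4.65
tcp_pos: [0.588, -0.2235, 0.135]
eef_rot: [79.4, 89.9, 90.4]
contact_force: [3.3, -2.9, -7.8]
gripper_width: 0.0274
```

```bash
python3 -m jog '{"fingers":[0.2,0.2,0.2,0.2,0.2],"dp":[[-1,0,0],[-2,0,0],[-3,0,0],[-3,0,0],[-3,0,0]],"twist":[0,0,0,0,0]}' 30
python3 -m jog '{"fingers":[0.2,0.2,0.2,0.2,0.2],"dp":[[-1,0,0],[-2,0,0],[-2,0,0],[-2,0,0],[-2,0,0]],"twist":[0,0,0,0,0]}' 30
```

```text
time_s: 5.15
tcp_pos: [0.588, -0.2235, 0.1377]
eef_rot: [83.4, 89.9, 94.4]
contact_force: [4.1, -3.0, -10.8]
gripper_width: 0.0273
time_s: 5.65
tcp_pos: [0.5879, -0.2235, 0.1378]
eef_rot: [105.5, 89.9, 116.5]
contact_force: [7.9, -5.0, -20.8]
gripper_width: 0.0274
```

```bash
python3 -m jog '{"fingers":[0.2,0.7,1,1,1],"dp":[[2,0,0],[2,0,0],[2,0,0],[2,0,0],[2,0,0]],"twist":[0,0,0,0,0]}' 30
python3 -m jog '{"fingers":[1,1,1,1,1],"dp":[[-2,0,0],[-25,0,0],[-65,0,0],[-110,0,0],[-150,0,0]],"twist":[0,0,0,0,0]}' 30
python3 -c "
from h import *
go([.51,.325,.30],2.2)"
```

```text
time_s: 6.15
tcp_pos: [0.5879, -0.2234, 0.1363]
eef_rot: [96.8, 89.9, 107.8]
contact_force: [-0.6, 0.1, -0.2]
gripper_width: 0.0535
time_s: 6.65
tcp_pos: [0.5879, -0.2239, 0.2888]
eef_rot: [75.1, 89.9, 86.1]
contact_force: [0.9, -0.1, -0.3]
gripper_width: 0.0869
t 6.65 tcp [ 0.5879 -0.2239  0.2888] tilt 0.1 jawyaw 10.99 F [ 0.9 -0.1 -0.3] w 0.0869 q6 -75.8
dp [-10.2 553.7  28.2] twist 8.79
```

```bash
python3 -m jog '{"fingers":[1,1,1,1,1],"dp":[[-10,30,1],[-12,70,3],[-12,115,6],[-12,162,8],[-12,210,11]],"twist":[0,0,0,0,0]}' 30
python3 -m jog '{"fingers":[1,1,1,1,1],"dp":[[0,47,3],[0,95,5],[0,142,8],[0,190,10],[0,238,12]],"twist":[0,0,0,0,0]}' 30
python3 -m jog '{"fingers":[1,1,1,1,1],"dp":[[0,45,2],[0,80,4],[10,100,5],[25,106,5],[40,106,5]],"twist":[2,5,8.8,8.8,8.8]}' 30
python3 - <<'E'
from h import *
c=snap("wrist","w2"); cv2.imwrite("pics/w2.png",c["frame"][:,:,::-1])
go([.540,.327,.041],2.2)
E
```

```text
time_s: 7.15
tcp_pos: [0.558, -0.0143, 0.3017]
eef_rot: [59.3, 89.9, 70.2]
contact_force: [0.8, -0.1, 0.0]
gripper_width: 0.088
time_s: 7.65
tcp_pos: [0.5238, 0.2235, 0.3028]
eef_rot: [49.6, 89.8, 60.6]
contact_force: [0.2, -0.4, 0.8]
gripper_width: 0.0877
time_s: 8.15
tcp_pos: [0.5081, 0.33, 0.2627]
eef_rot: [58.3, 89.8, 60.6]
contact_force: [-0.4, -0.2, -0.1]
gripper_width: 0.0876
t 8.2 tcp [0.5072 0.3287 0.2598] tilt 0.1 jawyaw 2.21 F [-2.7 -0.5 -2.2] w 0.0878 q6 -139.1
dp [218.7  -3.1  33.1] twist 0.01
```

View pics/w2.png

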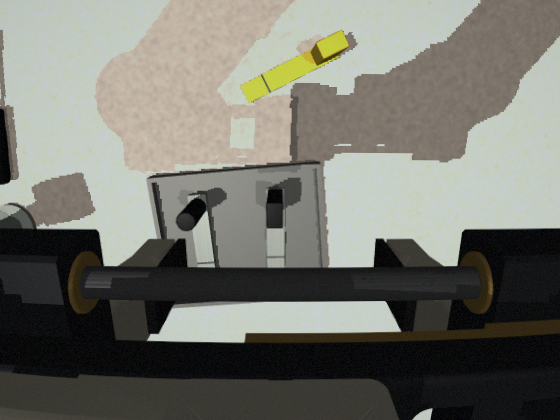

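Wrist view: the square-gripped gauge has its grip at (275,208), blade down to (276,265), and line near (276,257). The round, thick one is at (190,214). I'll measure the blade axis and the grip.

Run:
```python
from h import *
c=load("w2"); g=c["frame"].max(2).astype(int)
for y in range(184,268,4): print(y,g[y,258:294].tolist())
```

```text
184 [117, 117, 118, 117, 119, 115, 117, 116, 118, 117, 117, 115, 114, 117, 113, 114, 109, 85, 68, 66, 68, 67, 68, 69, 67, 68, 68, 68, 70, 68, 68, 66, 71, 68, 69, 70]
188 [117, 116, 116, 118, 115, 116, 116, 112, 101, 91, 78, 52, 45, 41, 40, 40, 43, 38, 43, 43, 43, 41, 46, 53, 67, 70, 68, 69, 70, 68, 67, 71, 68, 69, 69, 68]
192 [118, 117, 118, 118, 116, 118, 117, 124, 145, 131, 23, 8, 3, 10, 4, 6, 7, 6, 11, 2, 6, 7, 11, 7, 60, 92, 82, 69, 67, 68, 68, 70, 66, 67, 67, 67]
196 [118, 118, 117, 116, 116, 116, 117, 120, 120, 84, 16, 3, 1, 10, 7, 9, 10, 6, 4, 2, 8, 4, 11, 7, 48, 81, 83, 68, 66, 69, 68, 70, 69, 67, 69, 67]
200 [118, 118, 116, 115, 117, 113, 116, 121, 103, 8, 14, 4, 5, 11, 3, 6, 2, 5, 14, 6, 5, 19, 12, 2, 49, 79, 82, 66, 68, 65, 67, 67, 69, 66, 67, 67]
204 [125, 125, 123, 113, 116, 116, 114, 101, 52, 40, 46, 46, 47, 49, 43, 45, 43, 43, 42, 43, 42, 41, 38, 34, 36, 69, 83, 67, 66, 69, 67, 66, 67, 65, 66, 98]
208 [137, 138, 137, 137, 135, 131, 123, 106, 51, 41, 49, 52, 48, 46, 45, 43, 45, 43, 42, 42, 40, 41, 37, 37, 35, 68, 82, 99, 132, 131, 133, 133, 132, 131, 131, 130]
212 [137,
[... 1795 characters left out ...]
 130, 125, 128, 155, 177, 176, 173, 172, 172, 175, 176, 175, 174, 176, 176, 174, 172, 174, 176, 169, 126, 91, 127, 126, 123, 126, 125, 123, 125, 126]
256 [128, 130, 127, 129, 128, 129, 128, 121, 113, 121, 121, 122, 122, 121, 121, 119, 120, 120, 124, 120, 121, 121, 121, 121, 120, 114, 86, 92, 126, 126, 125, 124, 124, 125, 126, 124]
260 [127, 128, 129, 127, 127, 126, 129, 120, 119, 154, 175, 171, 174, 174, 172, 171, 175, 175, 172, 174, 176, 173, 171, 171, 175, 165, 124, 95, 126, 125, 125, 124, 123, 125, 124, 124]
264 [127, 129, 127, 127, 126, 125, 127, 122, 115, 142, 174, 173, 173, 172, 173, 171, 172, 175, 171, 176, 173, 172, 167, 172, 173, 165, 124, 95, 127, 124, 124, 123, 124, 126, 124, 123]
```

Run:
```python
from h import *
c=load("w2")
P=plane(c,[[275.1,227.8],[275.6,256],[275.1,232],[275.5,264]],.011)[:,:2]*1000
print(P.round(1)); d=P[1]-P[0];print("len(55)",np.linalg.norm(d),"yaw",np.degrees(np.arctan2(d[1],d[0])))
a=np.radians(2.3);u=np.array([np.cos(a),np.sin(a)])
print("grip",P[0]-13*u,P[1]-68*u)
go([.5405,.3275,.043],2.3)
```

```text
[[574.7 327.7]
 [609.1 329.6]
 [579.7 327.9]
 [619.2 329.8]]
len(55) 34.47700265441289 yaw 3.0465283743397538
grip [561.70957104 327.21498251] [541.18215578 326.84007971]
t 8.2 tcp [0.5072 0.3287 0.2598] tilt 0.1 jawyaw 2.21 F [-2.7 -0.5 -2.2] w 0.0878 q6 -139.1
dp [216.7  -2.6  33.6] twist -0.09
```

```bash
python3 - <<'E'
from h import *
c=load("w2")
P=plane(c,[[274.5,203],[274.5,227]],.071)*1000;print(P.round(1))
E
python3 -m jog '{"fingers":[1,1,1,1,1],"dp":[[30,-1,15],[70,-2,34],[110,-2,34],[140,-2,34],[160,-2,34]],"twist":[0,0,0,0,0]}' 30
python3 -c "
from h import *
go([.541,.327,.043],2.4)"
```

```text
[[529.5 326.1  71. ]
 [553.3 327.   71. ]]
time_s: 8.7
tcp_pos: [0.5404, 0.3271, 0.0975]
eef_rot: [-160.5, 89.8, -158.3]
contact_force: [-0.7, -0.3, -0.2]
gripper_width: 0.0877
t 8.7 tcp [0.5404 0.3271 0.0975] tilt 0.23 jawyaw 2.17 F [-0.7 -0.3 -0.2] w 0.0877 q6 -136.5
dp [54.5 -0.   0.8] twist -0.23
```

```bash
python3 -m jog '{"fingers":[1,1,1,1,0.6],"dp":[[20,0,1],[40,0,1],[52,0,1],[54,0,1],[54,0,1]],"twist":[0,0,0,0,0]}' 30
python3 -m jog '{"fingers":[0.4,0.1,0.1,0.1,0.1],"dp":[[0,0,0],[0,0,0],[0,0,0],[0,0,0],[0,0,0]],"twist":[0,0,0,0,0]}' 30
python3 -m jog '{"fingers":[0.1,0.1,0.1,0.1,0.1],"dp":[[0,0,0],[0,0,0],[0,0,0],[0,0,0],[0,0,0]],"twist":[0,0,0,0,0]}' 30
```

```text
time_s: 9.2
tcp_pos: [0.5415, 0.3272, 0.0439]
eef_rot: [-158.1, 89.8, -155.9]
contact_force: [-0.6, 0.8, 0.8]
gripper_width: 0.0836
time_s: 9.7
tcp_pos: [0.5416, 0.3272, 0.0442]
eef_rot: [-160.6, 89.8, -158.4]
contact_force: [-0.3, 0.1, 0.7]
gripper_width: 0.0452
time_s: 10.2
tcp_pos: [0.5415, 0.3272, 0.0441]
eef_rot: [-159.8, 89.8, -157.6]
contact_force: [-0.5, -0.7, -0.1]
gripper_width: 0.0159
```

```bash
python3 -m jog '{"fingers":[0.1,0.1,0.1,0.1,0.1],"dp":[[-5,0,0],[-30,0,0],[-70,0,0],[-115,0,0],[-160,0,0]],"twist":[0,0,0,0,0]}' 30
python3 -m jog '{"fingers":[0.1,0.1,0.1,0.1,0.1],"dp":[[-45,0,0],[-80,0,0],[-105,0,0],[-115,0,0],[-115,0,0]],"twist":[0,0,0,0,0]}' 30
python3 -c "
from h import *
go([.4605,-.2491,.32],11.3)"
```

```text
time_s: 10.7
tcp_pos: [0.5416, 0.327, 0.2057]
eef_rot: [-155.8, 89.7, -153.6]
contact_force: [1.0, 1.4, -1.8]
gripper_width: 0.016
time_s: 11.2
tcp_pos: [0.5422, 0.3274, 0.3217]
eef_rot: [-172.9, 89.8, -170.7]
contact_force: [-0.6, -0.1, -2.2]
gripper_width: 0.0159
t 11.2 tcp [0.5422 0.3274 0.3217] tilt 0.17 jawyaw 2.17 F [-0.6 -0.1 -2.2] w 0.0159 q6 -136.5
dp [   2.2 -573.  -103.5] twist -9.13
```

```bash
python3 -m jog '{"fingers":[0.1,0.1,0.1,0.1,0.1],"dp":[[0,-25,-5],[0,-65,-12],[0,-110,-20],[0,-155,-28],[0,-200,-36]],"twist":[0,0,0,0,0]}' 30
python3 -m jog '{"fingers":[0.1,0.1,0.1,0.1,0.1],"dp":[[0,-46,-8],[0,-92,-16],[0,-138,-25],[0,-184,-33],[0,-230,-41]],"twist":[0,0,0,0,0]}' 30
python3 -m jog '{"fingers":[0.1,0.1,0.1,0.1,0.1],"dp":[[0,-45,-8],[0,-85,-15],[0,-115,-20],[0,-135,-25],[0,-143,-26]],"twist":[-2,-4,-7,-9.1,-9.1]}' 30
python3 -m jog '{"fingers":[0.1,0.1,0.1,0.1,0.1],"dp":[[20,0,0],[60,0,0],[100,0,0],[130,0,0],[150,0,0]],"twist":[0,0,0,0,0]}' 30
python3 -c "
from h import *
go([.4605,-.2491,.100],11.3)"
```

```text
time_s: 11.7
tcp_pos: [0.5123, 0.1243, 0.3195]
eef_rot: [-164.8, 89.6, -162.6]
contact_force: [0.3, -0.1, -1.7]
gripper_width: 0.0159
time_s: 12.2
tcp_pos: [0.4786, -0.1086, 0.3181]
eef_rot: [-171.2, 89.5, -169.0]
contact_force: [2.9, -0.7, -1.9]
gripper_width: 0.0162
time_s: 12.7
tcp_pos: [0.4567, -0.2539, 0.3161]
eef_rot: [172.0, 89.3, -176.8]
contact_force: [-0.1, -0.5, -2.6]
gripper_width: 0.0163
time_s: 13.2
tcp_pos: [0.4527, -0.2529, 0.1624]
eef_rot: [166.5, 89.0, 177.7]
contact_force: [-0.4, -0.0, -1.6]
gripper_width: 0.0153
t 13.2 tcp [ 0.4527 -0.2529  0.1624] tilt 1.03 jawyaw 11.15 F [-0.4 -0.  -1.6] w 0.0153 q6 -71.5
dp [62.2  2.   9.5] twist -0.15
```

```bash
python3 -m jog '{"fingers":[0.1,0.1,0.1,0.1,0.1],"dp":[[15,1,5],[35,2,9],[52,2,9],[62,2,9],[66,2,9]],"twist":[-0.2,-0.2,-0.2,-0.2,-0.2]}' 30
python3 -m jog '{"fingers":[0.1,0.1,0.1,0.1,0.1],"dp":[[0,0,0],[0,0,0],[0,0,0],[0,0,0],[0,0,0]],"twist":[0,0,0,0,0]}' 30
python3 - <<'E'
from h import *
go([.4605,-.2491,.092],11.3)
t=snap("top","t2"); s=snap("scene","s2"); w=snap("wrist","w3")
def crop(c,x,y,w,h): return cv2.resize(c["frame"][y:y+h,x:x+w,::-1],(400,300),interpolation=cv2.INTER_CUBIC)
cv2.imwrite("pics/c3.png",np.vstack([np.hstack([crop(t,255,142,112,84),crop(s,190,170,112,84)]),np.hstack([crop(w,80,60,400,300),crop(t,0,0,560,420)])]))
E
```

```text
time_s: 13.7
tcp_pos: [0.459, -0.2486, 0.0946]
eef_rot: [165.0, 88.8, 176.3]
contact_force: [0.1, -0.3, -1.5]
gripper_width: 0.0159
time_s: 14.2
tcp_pos: [0.4591, -0.2487, 0.095]
eef_rot: [165.1, 88.8, 176.5]
contact_force: [-0.6, -0.0, -1.7]
gripper_width: 0.0163
t 14.2 tcp [ 0.4591 -0.2487  0.095 ] tilt 1.15 jawyaw 11.33 F [-0.6 -0.  -1.7] w 0.0163 q6 -71.9
dp [ 3.  -0.7  1.3] twist 0.03
```

View pics/c3.png

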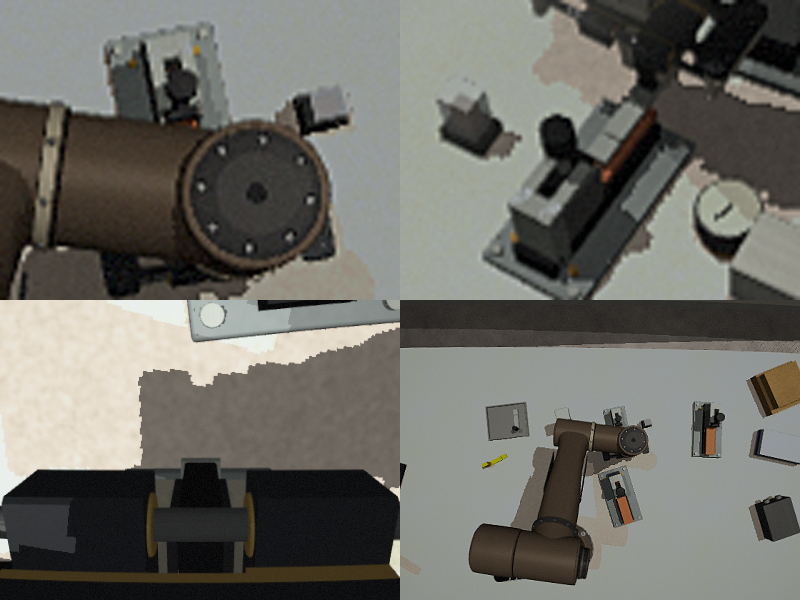

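Views: the gauge is gripped and held level above the bar, pointing at the raised contact. The scene crop shows the blade at (610,140), and the tray still holds only the thick one. Lower slightly and slide in partway.

```bash
python3 -m jog '{"fingers":[0.1,0.1,0.1,0.1,0.1],"dp":[[2,-0.5,0],[4,-0.5,0],[4,-0.5,3],[4,-0.5,7],[4,-0.5,12]],"twist":[0,0,0,0,0]}' 30
python3 -m jog '{"fingers":[0.1,0.1,0.1,0.1,0.1],"dp":[[0,0,5],[0,0,10],[0,0,15],[0,0,18],[0,0,18]],"twist":[0,0,0,0,0]}' 30
python3 - <<'E'
from h import *
go([.4997,-.2412,.084],11.3)
s=snap("scene","s3")
st=r.get_state();R=Ro.from_euler("xyz",st["eef_rot"],degrees=True).as_matrix();x,y,z=R.T
g=st["tcp_pos"]+.033*x  # blade top plane centre under grip
pts=[g+a*z+b*y for a in(.093,.068) for b in(.01,-.01)]
print("tip z",(g+.093*z+.006*x)[2],proj(s,pts).round(1))
u=np.array([np.cos(np.radians(11.3)),np.sin(np.radians(11.3)),0]);v=np.array([-u[1],u[0],0]);m=np.array([.5664,-.2279,.045])
print("mouth frame tip",(g+.093*z-m)@u,(g+.093*z-m)@v)
b=s["frame"][190:250,225:305,::-1]; cv2.imwrite("pics/s3.png",cv2.resize(b,(800,600),interpolation=cv2.INTER_CUBIC))
E
```

```text
time_s: 14.85
tcp_pos: [0.4712, -0.2467, 0.0906]
eef_rot: [165.2, 88.8, 176.5]
contact_force: [1.2, 0.5, -1.5]
gripper_width: 0.0158
time_s: 15.35
tcp_pos: [0.4893, -0.2431, 0.0901]
eef_rot: [165.3, 88.8, 176.7]
contact_force: [-0.2, -0.3, -1.9]
gripper_width: 0.0159
t 15.35 tcp [ 0.4893 -0.2431  0.0901] tilt 1.17 jawyaw 11.35 F [-0.2 -0.3 -1.9] w 0.0159 q6 -72.9
dp [ 5.9 -0.2 10.7] twist 0.05
tip z 0.04924229817562329 [[241.  222.7]
 [235.6 219.8]
 [245.6 216.5]
 [240.2 213.7]]
mouth frame tip 0.013389601210321041 0.0005364508174283698
```

View pics/s3.png

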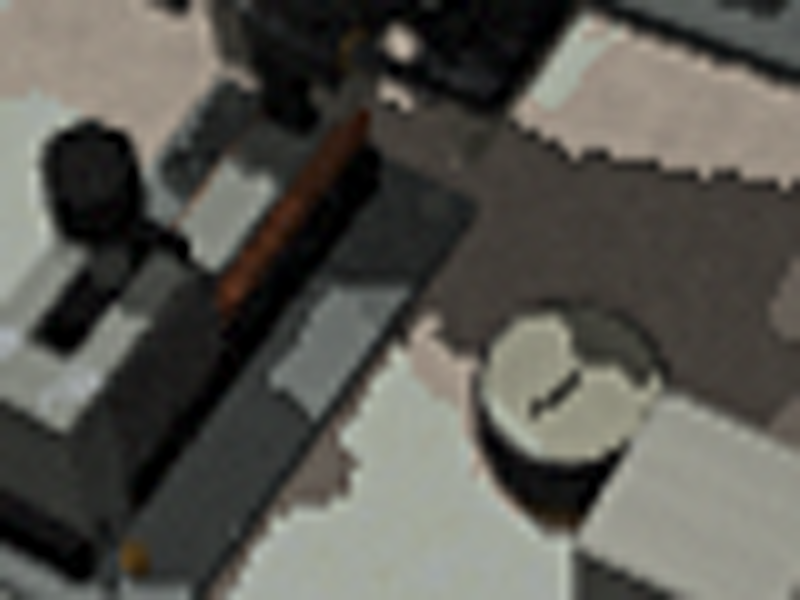

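```bash
python3 -m jog '{"fingers":[0.1,0.1,0.1,0.1,0.1],"dp":[[0,-0.4,3],[0,-0.4,6],[0,-0.4,9],[0,-0.4,11.6],[0,-0.4,11.6]],"twist":[0,0,0,0,0]}' 30
python3 -m jog '{"fingers":[0.1,0.1,0.1,0.1,0.1],"dp":[[1,0,0],[2,0,0],[3,0,0],[4,0,0],[4,0,0]],"twist":[0,0,0,0,0]}' 30
python3 -m jog '{"fingers":[0.1,0.1,0.1,0.1,0.1],"dp":[[0.5,0,0],[1,0,0],[1.5,0,0],[1.5,0,0],[1.5,0,0]],"twist":[0,0,0,0,0]}' 30
cat > mf.py <<'E'
from h import *
def mf(m=(.5664,-.2279,.045),a=11.3):
    st=r.get_state();R=Ro.from_euler("xyz",st["eef_rot"],degrees=True).as_matrix();x,y,z=R.T
    u=np.array([np.cos(np.radians(a)),np.sin(np.radians(a)),0]);v=np.array([-u[1],u[0],0])
    g=st["tcp_pos"]+.039*x; T=g+.093*z-m
    print("tip in mouth frame",np.round([T@u*1e3,T@v*1e3,T[2]*1e3],1),"rear z",(g[2]-.045)*1e3)
    go(st["tcp_pos"],a,st)
mf()
E
python3 mf.py
```

```text
time_s: 15.9
tcp_pos: [0.5008, -0.2411, 0.0898]
eef_rot: [165.2, 88.8, 176.5]
contact_force: [-0.2, 0.3, -2.0]
gripper_width: 0.0157
time_s: 16.4
tcp_pos: [0.5006, -0.2412, 0.0857]
eef_rot: [165.2, 88.8, 176.6]
contact_force: [0.2, -0.2, -1.3]
gripper_width: 0.016
time_s: 16.9
tcp_pos: [0.5004, -0.2414, 0.0849]
eef_rot: [166.2, 88.8, 177.6]
contact_force: [-3.6, -0.4, 5.5]
gripper_width: 0.0159
tip in mouth frame [24.9 -0.1 -1. ] rear z 0.8991037479029809
t 16.9 tcp [ 0.5004 -0.2414  0.0849] tilt 1.18 jawyaw 11.35 F [-3.6 -0.4  5.5] w 0.0159 q6 -73.2
dp [0. 0. 0.] twist 0.05
```

```bash
python3 -m jog '{"fingers":[0.25,0.4,0.6,0.8,1],"dp":[[-0.3,0,0],[-0.3,0,0],[-0.3,0,0],[-0.3,0,0],[-0.3,0,0]],"twist":[0,0,0,0,0]}' 30
python3 -m jog '{"fingers":[1,1,1,1,1],"dp":[[0,0,0],[0,0,0],[0,0,0],[0,0,0],[0,0,0]],"twist":[0,0,0,0,0]}' 30
python3 -m jog '{"fingers":[1,1,1,1,1],"dp":[[-5,0,0],[-25,0,0],[-60,0,0],[-100,0,0],[-130,0,0]],"twist":[0,0,0,0,0]}' 30
python3 -m jog '{"fingers":[1,1,1,1,1],"dp":[[-20,0,15],[-35,0,35],[-40,0,50],[-40,0,60],[-40,0,60]],"twist":[0,0,0,0,0]}' 30
python3 - <<'E'
from h import *
go([.588,-.2237,.29],11.3)
w=snap("wrist","w4"); cv2.imwrite("pics/w4.png",cv2.resize(w["frame"][80:280,160:400,::-1],(720,600),interpolation=cv2.INTER_CUBIC))
u=np.array([np.cos(np.radians(11.3)),np.sin(np.radians(11.3)),0])
print(proj(w,[[.5664,-.2279,.051],[.5664,-.2279,.063]]))
E
```

```text
time_s: 17.4
tcp_pos: [0.5005, -0.2414, 0.0851]
eef_rot: [166.2, 88.8, 177.6]
contact_force: [0.2, 0.1, -0.4]
gripper_width: 0.0482
time_s: 17.9
tcp_pos: [0.5005, -0.2414, 0.0851]
eef_rot: [166.2, 88.8, 177.6]
contact_force: [-0.8, 0.1, 0.2]
gripper_width: 0.0858
time_s: 18.4
tcp_pos: [0.5036, -0.2417, 0.218]
eef_rot: [168.2, 88.9, 179.6]
contact_force: [0.3, 0.1, -0.3]
gripper_width: 0.0878
time_s: 18.9
tcp_pos: [0.5637, -0.2296, 0.2563]
eef_rot: [167.5, 88.9, 178.9]
contact_force: [-0.1, 0.6, -0.2]
gripper_width: 0.0879
t 18.9 tcp [ 0.5637 -0.2296  0.2563] tilt 1.1 jawyaw 11.39 F [-0.1  0.6 -0.2] w 0.0879 q6 -74.9
dp [-34.2   1.1  24.4] twist 0.09
[[280.4159179  185.44844274]
 [280.48604782 187.94582872]]
```

View pics/w4.png

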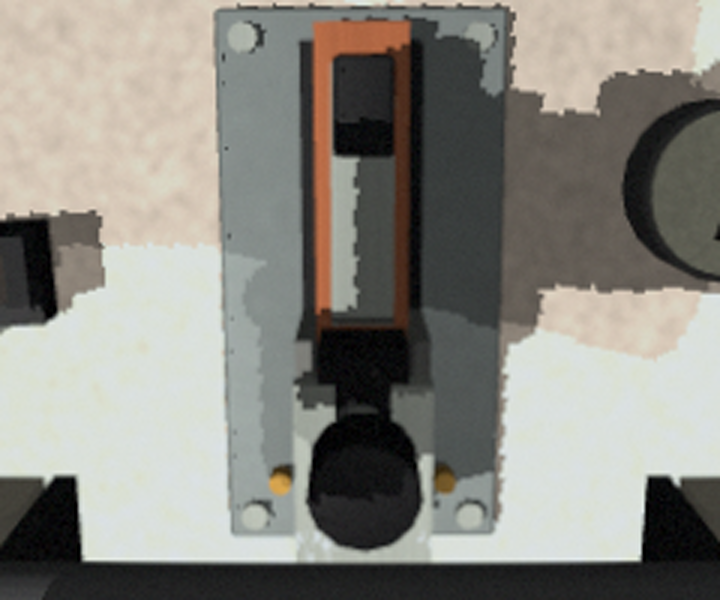

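The gauge stands free on the bar, centred and straight: grip (363,105), blade (333–393), line near row 320, contact front edge near row 328. Now to measure the line offset.

Run:
```python
from h import *
w=load("w4"); g=w["frame"].astype(int).max(2)
for a,b in((273,277),(280,288),(266,269),(291,294)): print(a,[(y,int(g[y,a:b].mean())) for y in range(176,196)])
u=np.array([np.cos(np.radians(11.3)),np.sin(np.radians(11.3)),0])
from meas import *
q=mask(w,(4,90,40),(20,255,255),(255,80,50,115)).reshape(-1,2);P=plane(w,q,.045);print(rect(P))
for y in (183,184,185,186,187,188,189,190):
    print(y,[round((plane(w,[[280,y]],z)[0]-[.5664,-.2279,.045])@u*1e3,1) for z in(.045,.051,.063)])
```

```text
273 [(176, 167), (177, 167), (178, 167), (179, 166), (180, 165), (181, 157), (182, 135), (183, 116), (184, 69), (185, 60), (186, 40), (187, 42), (188, 55), (189, 40), (190, 12), (191, 6), (192, 4), (193, 11), (194, 9), (195, 8)]
280 [(176, 72), (177, 71), (178, 72), (179, 72), (180, 71), (181, 71), (182, 72), (183, 72), (184, 71), (185, 63), (186, 39), (187, 42), (188, 55), (189, 42), (190, 12), (191, 11), (192, 9), (193, 9), (194, 9), (195, 7)]
266 [(176, 182), (177, 182), (178, 182), (179, 182), (180, 183), (181, 182), (182, 157), (183, 100), (184, 91), (185, 74), (186, 75), (187, 75), (188, 69), (189, 52), (190, 33), (191, 23), (192, 19), (193, 21), (194, 14), (195, 11)]
291 [(176, 75), (177, 73), (178, 73), (179, 73), (180, 74), (181, 73), (182, 73), (183, 73), (184, 73), (185, 71), (186, 68), (187, 66), (188, 62), (189, 41), (190, 8), (191, 9), (192, 7), (193, 7), (194, 7), (195, 5)]
bar top [ 518.5 -237.6] [32.5 94.1] 11.04 front [ 472.3 -246.6] mouth [ 563.6 -228.8]
bar scene [ 517.  -235.3] [31.2 82.7] 11.24 front [ 476.5 -243.3] mouth [ 567.7 -225.2]
top [ 29.7  99.1 102.  109.  143. ]
blade top [594.7 328.7] [16.9 74.4] 1.84 tip [631.9 329.9]
scene [ 28.95  76.    77.    79.   111.  ]
blade scene [595.2 329.5] [18.9 76.9] 2.55 tip [633.6 331.2]
(array([ 524.99493408, -237.03074646]), [31.411697387695312, 100.04537963867188], np.float32(11.950795), array([0.9783257 , 0.20707159], dtype=float32))
183 [np.float64(-1.3), np.float64(-2.4), np.float64(-4.7)]
184 [np.float64(-0.3), np.float64(-1.4), np.float64(-3.8)]
185 [np.float64(0.7), np.float64(-0.4), np.float64(-2.8)]
186 [np.float64(1.7), np.float64(0.5), np.float64(-1.9)]
187 [np.float64(2.7), np.float64(1.5), np.float64(-0.9)]
188 [np.float64(3.7), np.float64(2.5), np.float64(0.1)]
189 [np.float64(4.8), np.float64(3.5), np.float64(1.0)]
190 [np.float64(5.8), np.float64(4.5), np.float64(2.0)]
```

The line and the contact's front edge both come out at x ≈ +1.0 mm in the same view, so they agree to well under 1 mm. Now close the fingers and press the knob from above.

```bash
python3 -m jog '{"fingers":[0,0,0,0,0],"dp":[[0,0.5,10],[0,1,22],[0,1,26],[0,1,26],[0,1,26]],"twist":[0,0,0,0,0]}' 30
python3 -m jog '{"fingers":[0,0,0,0,0],"dp":[[5,0,0],[20,0,0],[40,0,0],[55,0,0],[60,0,0]],"twist":[0,0,0,0,0]}' 30
python3 -m jog '{"fingers":[0,0,0,0,0],"dp":[[3,0,0],[7,0,0],[11,0,0],[14,0,0],[16,0,0]],"twist":[0,0,0,0,0]}' 30
python3 -c "
from h import *
go([.588,-.2237,.175],11.3)"
```

```text
time_s: 19.45
tcp_pos: [0.588, -0.2235, 0.2552]
eef_rot: [166.9, 88.8, 178.3]
contact_force: [-0.3, 0.6, 0.3]
gripper_width: 0.0531
time_s: 19.95
tcp_pos: [0.5855, -0.2233, 0.1933]
eef_rot: [165.5, 88.7, 176.9]
contact_force: [-0.1, -0.1, -0.5]
gripper_width: 0.0131
time_s: 20.45
tcp_pos: [0.5852, -0.2233, 0.1773]
eef_rot: [165.5, 88.7, 176.9]
contact_force: [0.1, 0.3, -0.5]
gripper_width: 0.0005
t 20.45 tcp [ 0.5852 -0.2233  0.1773] tilt 1.33 jawyaw 11.36 F [ 0.1  0.3 -0.5] w 0.0005 q6 -75.6
dp [ 2.2 -0.9  2.7] twist 0.06
```

```bash
python3 -m jog '{"fingers":[0,0,0,0,0],"dp":[[0,0,3],[1,0,3],[3,0,3],[5,0,3],[7,0,3]],"twist":[0,0,0,0,0]}' 30
python3 -m jog '{"fingers":[0,0,0,0,0],"dp":[[1,0,0],[2,0,0],[3,0,0],[4,0,0],[5,0,0]],"twist":[0,0,0,0,0]}' 30
python3 -m jog '{"fingers":[0,0,0,0,0],"dp":[[0.5,0,0],[1,0,0],[1.5,0,0],[2,0,0],[2,0,0]],"twist":[0,0,0,0,0]}' 30
```

```text
time_s: 20.95
tcp_pos: [0.5884, -0.2228, 0.1709]
eef_rot: [166.2, 88.7, 177.6]
contact_force: [-0.4, 2.1, 4.1]
gripper_width: 0.0004
time_s: 21.45
tcp_pos: [0.5884, -0.2227, 0.1662]
eef_rot: [166.4, 88.8, 177.8]
contact_force: [-0.9, 0.9, 5.0]
gripper_width: -0.0
time_s: 21.95
tcp_pos: [0.5883, -0.2228, 0.1641]
eef_rot: [166.4, 88.8, 177.8]
contact_force: [0.1, 1.0, 5.0]
gripper_width: 0.0001
```

```bash
python3 -m jog '{"fingers":[0,0,0,0,0],"dp":[[0.5,0,0],[1,0,0],[1.5,0,0],[1.5,0,0],[1.5,0,0]],"twist":[0,0,0,0,0]}' 30
python3 -m jog '{"fingers":[0,0,0,0,0],"dp":[[0.5,0,0],[1,0,0],[1,0,0],[1,0,0],[1,0,0]],"twist":[0,0,0,0,0]}' 30
```

```text
time_s: 22.45
tcp_pos: [0.5884, -0.2228, 0.1633]
eef_rot: [167.0, 88.8, 178.4]
contact_force: [-2.6, 2.1, 9.7]
gripper_width: 0.0003
time_s: 22.95
tcp_pos: [0.5884, -0.2228, 0.1633]
eef_rot: [167.8, 88.8, 179.2]
contact_force: [-3.8, 2.8, 10.6]
gripper_width: 0.0005
```

```bash
python3 -m jog '{"fingers":[0,0,0,0,0],"dp":[[1,0,0],[2,0,0],[2,0,0],[2,0,0],[2,0,0]],"twist":[0,0,0,0,0]}' 30
python3 -m jog '{"fingers":[0,0,0,0,0],"dp":[[-3,0,0],[-20,0,0],[-50,0,0],[-80,0,0],[-100,0,0]],"twist":[0,0,0,0,0]}' 30
python3 -m jog '{"fingers":[0,0,0,0,0],"dp":[[0,0,-10],[0,0,-20],[0,0,-25],[0,0,-25],[0,0,-25]],"twist":[0,0,0,0,0]}' 30
python3 - <<'E'
from h import *
go([.588,-.2237,.29],11.3)
w=snap("wrist","w5"); cv2.imwrite("pics/w5.png",cv2.resize(w["frame"][80:280,160:400,::-1],(720,600),interpolation=cv2.INTER_CUBIC))
E
```

```text
time_s: 23.45
tcp_pos: [0.5884, -0.2228, 0.1632]
eef_rot: [169.3, 88.9, -179.2]
contact_force: [-4.9, 4.7, 17.2]
gripper_width: 0.0007
time_s: 23.95
tcp_pos: [0.5908, -0.223, 0.2647]
eef_rot: [170.4, 89.0, -178.1]
contact_force: [0.1, -0.3, 0.0]
gripper_width: 0.0003
time_s: 24.45
tcp_pos: [0.5659, -0.228, 0.2645]
eef_rot: [170.0, 88.9, -178.6]
contact_force: [0.1, 0.1, -0.0]
gripper_width: 0.0003
t 24.45 tcp [ 0.5659 -0.228   0.2645] tilt 1.1 jawyaw 11.44 F [ 0.1  0.1 -0. ] w 0.0003 q6 -75.0
dp [-25.9  -0.1  22. ] twist 0.14
```

View pics/w5.png

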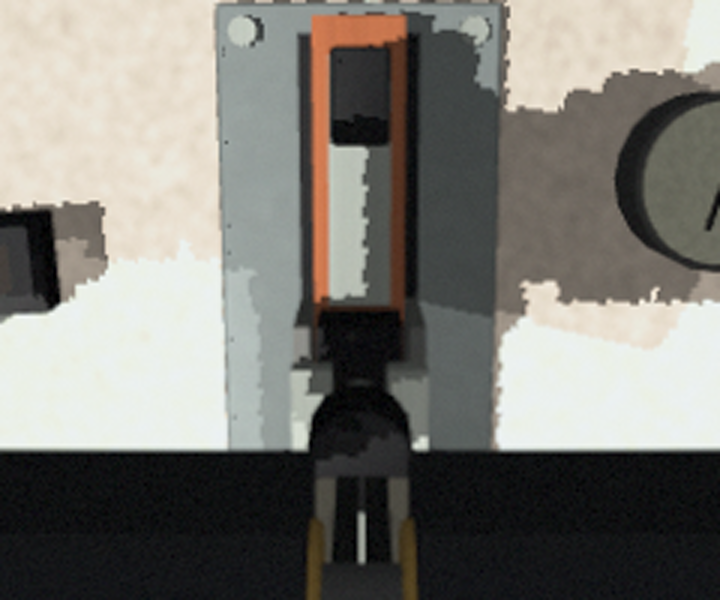

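Contact is now down on the blade (front edge near row 308, with the line right at it), and the gauge is still straight on the bar. Check numerically.

Run:
```python
from h import *
w=load("w5"); g=w["frame"].astype(int).max(2)
for a,b in((272,276),(284,288),(265,268),(291,293)): print(a,[(y,int(g[y,a:b].mean())) for y in range(174,190)])
u=np.array([np.cos(np.radians(11.3)),np.sin(np.radians(11.3)),0])
for y in (180,181,182,183,184): print(y,[round((plane(w,[[279,y]],z)[0]-[.5664,-.2279,.045])@u*1e3,1) for z in(.051,)])
# grip front edge (z=.111) rows
print([(y,int(g[y,274:286].mean())) for y in range(92,132,2)])
for y in (127,128): print(y,(plane(w,[[280,y]],.111)[0]-[.5664,-.2279,.045])@u*1e3)
```

```text
272 [(174, 190), (175, 189), (176, 188), (177, 186), (178, 173), (179, 132), (180, 82), (181, 68), (182, 49), (183, 38), (184, 8), (185, 12), (186, 9), (187, 8), (188, 12), (189, 13)]
284 [(174, 82), (175, 82), (176, 82), (177, 82), (178, 82), (179, 82), (180, 81), (181, 69), (182, 50), (183, 39), (184, 12), (185, 5), (186, 9), (187, 12), (188, 10), (189, 12)]
265 [(174, 198), (175, 200), (176, 200), (177, 199), (178, 183), (179, 149), (180, 130), (181, 82), (182, 72), (183, 59), (184, 42), (185, 33), (186, 32), (187, 27), (188, 27), (189, 39)]
291 [(174, 84), (175, 85), (176, 85), (177, 85), (178, 85), (179, 85), (180, 83), (181, 82), (182, 66), (183, 39), (184, 11), (185, 12), (186, 10), (187, 8), (188, 7), (189, 16)]
180 [np.float64(-1.4)]
181 [np.float64(-0.4)]
182 [np.float64(0.6)]
183 [np.float64(1.6)]
184 [np.float64(2.6)]
[(92, 198), (94, 174), (96, 38), (98, 48), (100, 48), (102, 48), (104, 48), (106, 47), (108, 47), (110, 47), (112, 47), (114, 46), (116, 47), (118, 39), (120, 19), (122, 16), (124, 16), (126, 16), (128, 66), (130, 163)]
127 -55.10725205177012
128 -54.321736670246025
```

```bash
python3 -c "
from plant import r
print(r.close_job())"
```

```text
the job is handed in; nothing more can be done
None
```

I set the gap and handed the job in at about 24.5 s, with the arm clear of everything. The thin gauge's blade is in the gap, nipped by the contact.

- **Contact raised:** I gripped the knob and lifted it to its upper stop, about 14.7 mm of travel. It took roughly 7–8 N, with the force rising to 21 N at the stop.
- **Gauge placed:** I carried the rectangular-gripped gauge over the riser and slid it in along the bar's centre line. I lowered it until it touched the bar, then let go.
- **Contact pressed down:** Closed fingertips pushed the knob down at about 5 N. Travel stopped within about 0.3 mm of the height expected for a 6 mm blade, and the force rose to 17 N with no further movement.

**Last checks:**
- The last wrist picture shows the gauge straight and centred on the bar, with the contact down on the blade.
- Before pressing, the line and the contact's front edge agreed to well under 1 mm. Afterwards, the line's middle measured up to about 0.9 mm short of the front, which is about one pixel.
- The tool tilted by about 1.1° during the moves and I could not correct it. The blade therefore touched down tip first, and its rear dropped 1–2 mm when I released it.
- I moved only the knob and the thin gauge. I did not take a last overall picture of the thick gauge, relay, dial and screwdriver, but no unexpected contact force appeared in the readings.

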